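# Sort tubes from a slide box on the tilting board

## Task

Two sample tubes and a flat slide box lie mixed on the hinged sorting board. Lift the board by its bar handle so that both tubes roll down into the catch trough while the slide box stays put on the board (do not touch the tubes with the fingers), and let the board down flat again. Then lay the slide box flat on the floor of either compartment of the empty slide tray to the left of the sorter, and leave the dropper bottle and the timer between them where they stand.

Things in the scene. Friction and masses are not known exactly. Their poses are not given: they have to be found in the camera images.
- sorter: Fixed grey plastic base of the tilt sorter, 160 (x) x 280 mm. Origin at z = 0 on the worktop; x runs along the hinge, y from the catch trough (at -y) towards the handle (at +y). The open catch trough spans inside x -76..76, y -154..-82 mm, floor 8 mm up, outer walls 64 mm high. The hinge line lies at y = -78, z = 34 mm.
- board (a joint): Tilt of the 150 (x) x 214 mm, 0.4 kg aluminium board, rad: 0 = level, top 40 mm over the worktop; grows as the handle end rises, stop at 0.6. 12 mm lips at both sides, 7 mm at the handle end; open at the trough. The hinge is free: let go, the board falls back to 0. Tubes roll at a few degrees; the box stays put up to about 0.4 rad.
- handle (a point): Centre of the board's black round bar handle, diameter 12, 100 mm long along the sorter's x. When level it is at y = 147, z = 70 mm in the sorter's frame, outside the board's edge and 24 mm clear above the board top; it swings on a radius of 228 mm about the hinge line and can turn between the finger pads, so the tool may stay upright.
- tube_a_mid (a point): Middle of the capped sample tube that lies nearer the trough: 92 mm long, 13 mm thick (cap 15 mm), lying roughly along the sorter's x.
- tube_b_mid (a point): Middle of the other capped sample tube, same size, lying between the first one and the slide box.
- flat_box: Flat red card box of slides, 59 (x) x 83 (y) x 24 mm, 0.08 to 0.15 kg, lying on the board near the handle, its 83 mm length roughly along the sorter's x. Origin at the centre of its underside; grasp it across the 59 mm, at its upper half so that the fingertips stay off the board. (Another such box stands on the analyser: leave it.)
- tray: Shallow grey slide tray, fixed on the worktop left of the sorter, 110 (x) x 200 (y) x 10 mm, origin at the centre of its underside, floor 3 mm up, walls 4 mm. A 4 mm wide, 8 mm high rib along x at y = 0 splits it into two compartments, each 102 (x) x 94 (y) mm inside, centres at y = +49 and -49 mm.
- dropper: White dropper bottle with a blue cap, 35 mm across, 96 mm tall, standing between the sorter and the tray; origin at the centre of its underside. Leave it alone.
- timer: White bench timer, 60 x 66 x 18 mm, lying between the sorter and the tray; origin at the centre of its underside. Leave it alone.

How it is judged:
By the outcome, as a careful person would: the job done as asked, in the order asked, and still so for the second after the job is handed in, with the robot touching nothing.
It also fails if it takes over 54 s, if anything falls off the work surface, if the arm or the gripper's body presses on something with over 40 N, if the wrist force passes 120 N, or if a joint passes its speed limit or range.

## Robot

A 7-joint arm with a two-finger parallel gripper is mounted at the origin on a cart in front of the work surface, level with it; the furniture and walls round the work are solid. World frame = base frame: x ahead of the robot, y to its left, z up, the work surface at z = 0. Lengths are in m, angles in rad, forces in N, time in s.
With the tool pointing down it reaches from about 0.425 to 0.925 m from the base axis. Payload 6.8 kg.
Tool frame: the origin (TCP) lies midway between the tips of the shut fingers; the grasp point (between the pads) lies r.grip_point_offset behind it (r.grip_point_offset is the distance from the TCP to the grasp point, in m); z points along the fingers, y is the line along which they close (so a half turn about z gives the same grasp; the last joint's range is limited). The gripper opens to 85 mm and grips with 20 to 120 N. Pads are 22 mm wide; open, the fingers measure 114 mm over their backs; the gripper's body (76 mm by 85 mm) begins 54 mm behind the grasp point. The pads swing forward as they close: fully open they stand 13 mm farther back than shut.
Start: joints at [1.124, 0.477, 0.022, 1.555, -0.011, 1.109, -0.083], TCP at [0.224, -0.637, 0.231] pointing down, gripper open.
Joint ranges: [-2.96, 2.96], [-0.34, 2.1], [-1.41, 1.46], [0.24, 2.44], [-1.37, 4.51], [0.17, 1.92], [-2.96, 2.96]. Speed limits (rad/s): [2.39, 2.39, 3.14, 3.14, 3.14, 3.14, 3.14].

## Interface

Orientations are given as a rotation vector (axis times angle).
In Python, from bench import r gives the robot as it stands. The module is installed in compiled form; this text tells all that it offers.
- The arm moves only by the shell command python3 -m crank 'ROWS' [FORCE]. ROWS is JSON, a list of rows, each a list of 5 numbers: the shift along the world's x, y, z in units of 200 mm (1.0 is 200 mm), then the turn about the world's z in units of 45 degrees (1.0 is 45 degrees), then the opening, from -1 (shut) to 1 (fully open). In form: [[dx, dy, dz, turn, jaw], ...]. A call has 1 to 8 rows; each row shifts and turns the commanded pose from where the row before left it; what a row does not reach is not made up. A row lasts 1/12 s, in which the tool goes at most 41.7 mm and 7.16 degrees, less where a joint would pass 70% of its speed; a pose out of reach is approached as far as the arm can. A call with a number of a shift or a turn outside -1 to 1 is refused whole. A call with a gripper value outside its range is refused whole. The fingers move at their own pace and stop on an object; FORCE is the grip in N (left out, the last holds). Time passes only in rows, so rows that do not move let the fingers close. It gives the time, the measured TCP pose, the force, the opening and the grip force at its end, in the units of the state.
- r.get_obs(): the state, without advancing time (a new reading comes with each control period).
- r.grab_frame(name): name is "scene" or "side" or "wrist"; returns the picture (480x640x3 uint8, blue, green, red); there is no depth.
- r.camera_model(name): a dict with "fx", "fy", "cx", "cy" (pixels), "distortion" ([k1, k2, p1, p2, k3] as OpenCV has them; the pictures are not rectified), "R" (3x3) and "t" (3): a world point X has camera coordinates R X + t. Camera axes: x right, y down, z forward; pixel columns grow to the right and rows downward; lengths in m; the calibration is good to about 2 mm. A picture is of the moment at which its call begins: read the wrist's pose just before it. camera_model takes no time and is no camera call; for the wrist camera it gives the pose at the moment of the call.
- r.hand_in(): hands the job in; it is judged then, once.
The state is a dict: "clock": time; "joints": joint angles; "qvel": joint speeds; "tau": joint torques, N m; "tcp_pos": TCP position; "orientation": TCP orientation; "contact_force": force on the tool from outside, world axes, zero at the start; "moment": the same for the moment, N m; "grip_width": finger opening in m; "gripper_force": force on a finger pad.
Only numpy, scipy, OpenCV 4.12 (cv2) and the standard library are available. Lean on these libraries where they do the work, as an engineer would, in place of code of your own. Each camera call takes 0.05 s, during which the arm holds its last target. There are 200 camera calls.

## Working session

There is one attempt and no reset: what is moved stays moved. The work goes in short steps, Python scripts to look and compute and a shell command to move; the robot and the scene stay as the last step left them, time stands still between calls to the robot, and variables do not carry over. Pictures are saved under pics/ and viewed, at most 10 in all, crops included, and the job is handed in when it is done.

```bash
mkdir -p pics
python3 - <<'E'
from bench import r
import cv2,numpy as np
print(r.get_obs(), r.grip_point_offset)
for n in ("scene","side"):
    f=r.grab_frame(n); cv2.imwrite(f"pics/{n}0.png",f)
    m=r.camera_model(n); print(n,{k:np.round(v,4).tolist() for k,v in m.items()})
E
```

```text
{'clock': 0.0, 'joints': array([ 1.12388694,  0.47775797,  0.02236029,  1.55646504, -0.01152162,
        1.10927171, -0.08307219]), 'qvel': array([-0.00103547,  0.00171349, -0.0009721 , -0.0005642 ,  0.00056705,
        0.00165156, -0.00045162]), 'tau': array([ 2.57470374e-04, -5.96448898e+01,  1.60791613e+00, -2.81187969e+01,
        1.24010921e-02,  9.42872168e-03, -3.01164960e-05]), 'tcp_pos': array([ 0.22413039, -0.63607891,  0.23034861]), 'orientation': array([-3.09491666e+00, -5.29401067e-01,  6.55060503e-04]), 'contact_force': array([-0.79952603,  0.02630808, -0.04289765]), 'moment': array([-0.03660659,  0.0236246 , -0.01135326]), 'gripper_force': 0.0, 'grip_width': 0.08541005450097704} 0.0187
scene {'fx': 442.7747, 'fy': 442.7747, 'cx': 318.9986, 'cy': 242.0983, 'distortion': [0.0087, 0.0, 0.0, 0.0, 0.0], 'R': [[-0.6718, -0.7407, 0.006], [-0.3331, 0.2949, -0.8956], [0.6616, -0.6036, -0.4449]], 't': [0.2678, 0.2527, 0.7536]}
side {'fx': 459.8265, 'fy': 459.8265, 'cx': 317.5149, 'cy': 239.3634, 'distortion': [-0.0146, 0.0, 0.0, 0.0, 0.0], 'R': [[0.9915, -0.1298, 0.0106], [-0.0648, -0.5623, -0.8244], [0.1129, 0.8167, -0.5659]], 't': [-0.4643, 0.0552, 1.2811]}
```

View pics/scene0.png

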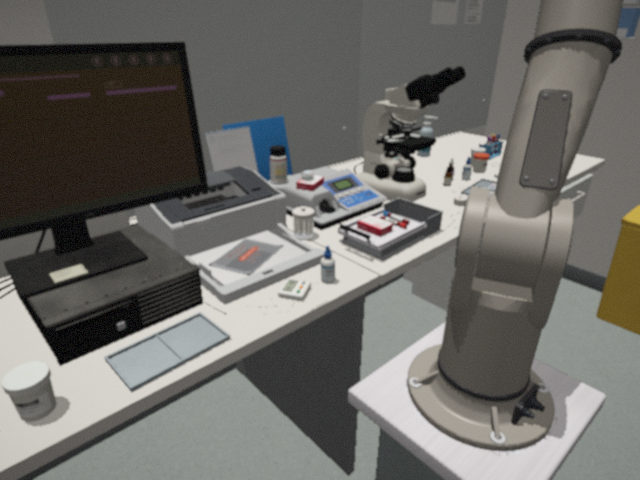

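View pics/side0.png

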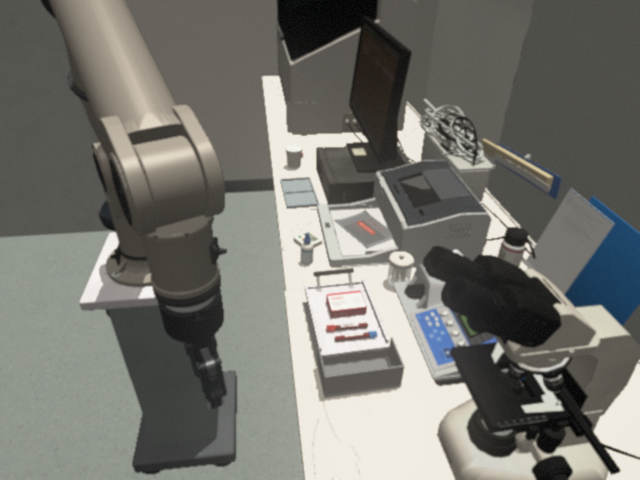

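The side view shows the sorter (handle near (333,272), box (346,303), tubes at rows 327 and 338, trough (360,370)), the bottle at (307,250) and the tray at (298,192). The scene view shows the tray at (168,350), timer (295,289) and sorter (390,230). I'll zoom in on both.

Run:
```python
import cv2,numpy as np
a=cv2.imread("pics/side0.png");b=cv2.imread("pics/scene0.png")
A=cv2.resize(a[170:400,270:420],None,fx=2.6,fy=2.6,interpolation=cv2.INTER_CUBIC) #390x598
B=cv2.resize(b[190:270,330:450],(405,270),interpolation=cv2.INTER_CUBIC)  #3.375
C=cv2.resize(b[260:390,100:320],None,fx=1.84,fy=1.84,interpolation=cv2.INTER_CUBIC)
o=np.zeros((600,800,3),np.uint8);o[:A.shape[0],:A.shape[1]]=A;o[:270,395:800]=B;o[300:300+C.shape[0],395:395+C.shape[1]]=C[:, :405]
cv2.imwrite("pics/z0.png",o)
```

```text
(no output)
```

View pics/z0.png

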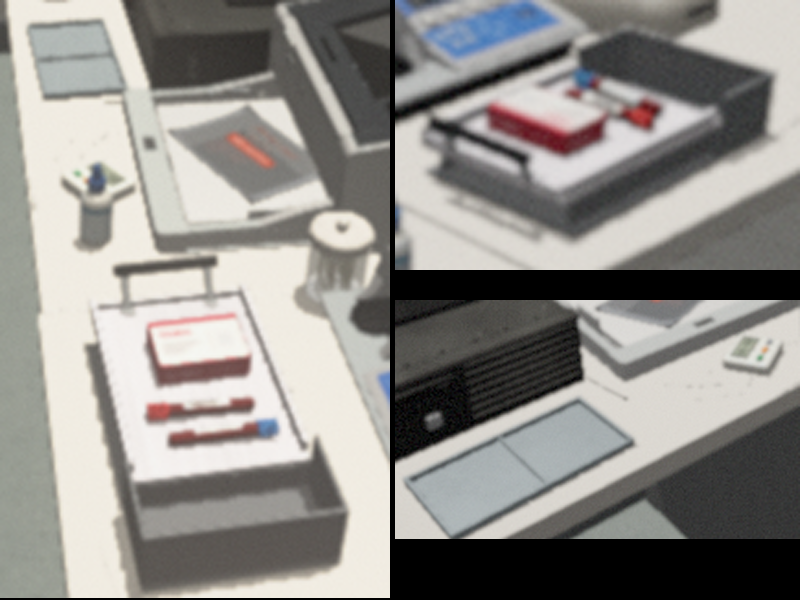

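The zoom shows handle ends at (115,269) and (216,261) in the side crop and (527,157) and (432,126) in the scene crop. The box top and tray corners are clear too, so I'll triangulate.

```bash
cat > h.py <<'E'
import cv2,numpy as np
from bench import r
def ray(m,uv):
    K=np.array([[m["fx"],0,m["cx"]],[0,m["fy"],m["cy"]],[0,0,1.]])
    p=cv2.undistortPoints(np.array([[uv]],float),K,np.array(m["distortion"],float))[0,0]
    R=np.array(m["R"]);t=np.array(m["t"]);d=R.T@np.array([p[0],p[1],1]);return -R.T@t,d/np.linalg.norm(d)
def plane(m,uv,z):
    c,d=ray(m,uv);return c+d*(z-c[2])/d[2]
def tri(*mu):
    A=np.zeros((3,3));b=np.zeros(3);L=[ray(*x) for x in mu]
    for c,d in L:
        P=np.eye(3)-np.outer(d,d);A+=P;b+=P@c
    X=np.linalg.solve(A,b);return X,max(np.linalg.norm((np.eye(3)-np.outer(d,d))@(X-c)) for c,d in L)
E
python3 - <<'E'
from h import *
np.set_printoptions(precision=4,suppress=True)
S=r.camera_model("side");C=r.camera_model("scene")
s=lambda x,y:(270+x/2.6,170+y/2.6)
b=lambda x,y:(330+(x-395)/3.375,190+y/3.375)
c=lambda x,y:(100+(x-395)/1.84,260+(y-300)/1.84)
for n,p,q in [("h-",s(117,269),b(527,157)),("h+",s(214,262),b(434,126)),
 ("box-+",s(148,322),b(567,138)),("box++",s(238,316),b(488,110)),("box+-",s(250,361),b(520,88)),("box--",s(155,364),b(605,122)),
 ("tray-+",s(28,23),c(455,535)),("tray++",s(100,18),c(406,480)),("tray+-",s(124,90),c(580,401)),("tray--",s(45,97),c(633,441)),
 ("cornerhi x trough",s(347,515),b(580,48))]:
    X,e=tri((S,p),(C,q));print(n,X,round(e,4))
print("bottle",plane(S,s(95,240),0),"timer",plane(C,c(752,355),.018),plane(S,s(97,182),.018))
print({n:(-np.array(m["R"]).T@m["t"]) for n,m in (("s",S),("c",C),("w",r.camera_model("wrist")))}, r.camera_model("wrist")["R"])
E
```

```text
h- [ 0.4341 -0.2037  0.0701] 0.0008
h+ [ 0.5282 -0.1983  0.0654] 0.0008
box-+ [ 0.4527 -0.271   0.0597] 0.0022
box++ [ 0.5364 -0.269   0.0567] 0.0018
box+- [ 0.541  -0.3212  0.0555] 0.0049
box-- [ 0.453  -0.3214  0.0571] 0.0001
tray-+ [0.3891 0.433  0.0074] 0.0011
tray++ [0.4924 0.4398 0.0075] 0.0004
tray+- [0.5015 0.2438 0.0031] 0.0012
tray-- [0.3993 0.2372 0.003 ] 0.0009
cornerhi x trough [ 0.5929 -0.4729  0.0325] 0.0122
bottle [ 0.4291 -0.0645  0.    ] timer [0.4292 0.0487 0.018 ] [0.4405 0.0178 0.018 ]
{'s': array([ 0.3192, -1.0755,  0.7754]), 'c': array([-0.2345,  0.5788,  0.56  ]), 'w': array([ 0.2986, -0.6091,  0.3718])} [[ 0.3328 -0.943  -0.002 ]
 [-0.8966 -0.3171  0.3092]
 [-0.2922 -0.1011 -0.951 ]]
```

```bash
python3 -m crank '[[0.107,0.165,0,-0.03,1],[0.107,0.165,0,-0.03,1],[0.107,0.165,0,-0.03,1],[0.107,0.165,0,-0.03,1],[0.107,0.165,0,-0.03,1],[0.107,0.165,0,-0.03,1],[0.107,0.165,0,-0.03,1],[0.107,0.165,0,-0.03,1]]' && python3 -m crank '[[0.107,0.165,0,-0.03,1],[0.107,0.165,0,-0.03,1],[0.107,0.165,0,-0.03,1],[0.107,0.165,0,-0.03,1],[0,0,0,0,0.2],[0,0,0,0,0.2],[0,0,0,0,0.2]]' 20
python3 - <<'E'
from h import *
m=r.camera_model("wrist");f=r.grab_frame("wrist");cv2.imwrite("pics/w1.png",f)
np.savez("w1.npz",**m);o=r.get_obs();print(o["tcp_pos"],o["orientation"],o["grip_width"],m)
E
```

```text
clock: 0.77
tcp_pos: [0.396, -0.3707, 0.2311]
orientation: [-3.133, -0.234, 0.001]
contact_force: [1.0, -0.1, 0.5]
grip_width: 0.0854
gripper_force: 0.0
clock: 1.35
tcp_pos: [0.4806, -0.241, 0.231]
orientation: [3.14, 0.089, -0.002]
contact_force: [-0.7, 0.2, 0.7]
grip_width: 0.0522
gripper_force: 0.0
[ 0.4802083  -0.24186548  0.23098791] [ 3.14009412e+00  8.54239980e-02 -1.62501966e-03] 0.05145331601295534 {'fx': 403.81915966819173, 'fy': 403.81915966819173, 'cx': 325.297755369545, 'cy': 235.99657689635282, 'distortion': array([-0.076185,  0.      ,  0.      ,  0.      ,  0.      ]), 'R': array([[ 5.68249873e-02, -9.98384117e-01, -2.76491788e-04],
       [-9.49142941e-01, -5.41082251e-02,  3.10161211e-01],
       [-3.09674988e-01, -1.73624767e-02, -9.50683936e-01]]), 't': array([-0.26697577,  0.40280589,  0.52303452])}
```

View pics/w1.png

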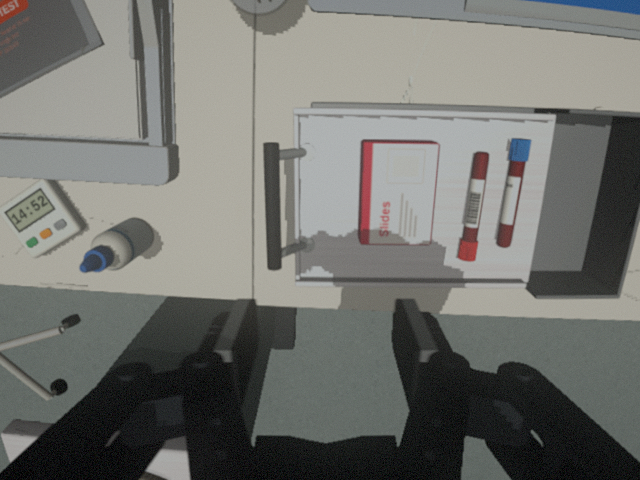

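Wrist view: handle bar from (271,145) to (274,268), box top corners (364,140), (438,142), (434,244), (361,244), both tubes intact, trough on the right, bottle base near (125,240).

Run:
```python
from h import *
np.set_printoptions(precision=4,suppress=True)
S=r.camera_model("side");C=r.camera_model("scene");W=dict(np.load("w1.npz"))
s=lambda x,y:(270+x/2.6,170+y/2.6)
b=lambda x,y:(330+(x-395)/3.375,190+y/3.375)
for n,p,q,w in [("h-",s(117,269),b(527,157),(274,266)),("h+",s(214,262),b(434,126),(271,147)),
 ("box-+",s(148,322),b(567,138),(361,244)),("box++",s(238,316),b(488,110),(364,140)),("box+-",s(250,361),b(520,88),(438,142)),("box--",s(155,364),b(605,122),(434,244))]:
    X,e=tri((S,p),(C,q),(W,w));print(n,X,round(e,4),plane(W,w,.07 if n[0]=='h' else .064))
print("board",[plane(W,w,.052) for w in [(295,110),(297,284),(527,286),(555,115)]])
print("bottle",plane(W,(125,240),0.0))
f=cv2.imread("pics/w1.png")
g=(f.max(2)<60)[140:275,255:290].astype(np.uint8)
n,l,st,ce=cv2.connectedComponentsWithStats(g);i=1+st[1:,4].argmax();print(st[i],ce[i]+[255,140],plane(W,ce[i]+[255,140],.07))
```

```text
h- [ 0.4336 -0.2024  0.0702] 0.0012 [ 0.4332 -0.2012  0.07  ]
h+ [ 0.5277 -0.1974  0.0655] 0.0012 [ 0.5277 -0.1973  0.07  ]
box-+ [ 0.4526 -0.271   0.0597] 0.0022 [ 0.4539 -0.2705  0.064 ]
box++ [ 0.536  -0.2678  0.0566] 0.0021 [ 0.5362 -0.2659  0.064 ]
box+- [ 0.5398 -0.3224  0.0564] 0.006 [ 0.5383 -0.3218  0.064 ]
box-- [ 0.4545 -0.3268  0.0582] 0.0048 [ 0.4573 -0.3299  0.064 ]
board [array([ 0.5547, -0.2127,  0.052 ]), array([ 0.4099, -0.2195,  0.052 ]), array([ 0.4187, -0.4231,  0.052 ]), array([ 0.565 , -0.4156,  0.052 ])]
bottle [ 0.4227 -0.0443  0.    ]
[ 24 121   1   3   3] [279. 262.] [ 0.4369 -0.2052  0.07  ]
```

```bash
python3 -m crank '[[0,0.105,0,0,0.2],[0,0.105,0,0,0.2],[0,0,-0.19,0,0.2],[0,0,-0.19,0,0.2],[0,0,-0.18,0,0.2],[0,0,-0.15,0,0.2],[0,0,-0.1,0,0.2],[0,0,-0.07,0,0.2]]' && python3 -m crank '[[0,0,0,0,0.2],[0,0,0,0,0.2]]'
python3 - <<'E'
from h import *
f=r.grab_frame("wrist");g=r.grab_frame("side")
o=np.hstack([cv2.resize(f,(440,330)),cv2.resize(g[220:400,270:420],(275,330),interpolation=cv2.INTER_CUBIC)]);cv2.imwrite("pics/w2.png",o);print(r.get_obs()["tcp_pos"])
E
```

```text
clock: 2.07
tcp_pos: [0.4787, -0.2002, 0.0528]
orientation: [-3.14, -0.083, 0.006]
contact_force: [0.6, 0.6, 0.2]
grip_width: 0.0511
gripper_force: 0.0
clock: 2.23
tcp_pos: [0.4801, -0.2, 0.0549]
orientation: [3.14, 0.084, -0.003]
contact_force: [-0.0, -0.3, -0.1]
grip_width: 0.0511
gripper_force: 0.0
[ 0.48155134 -0.19982488  0.05634665]
```

View pics/w2.png

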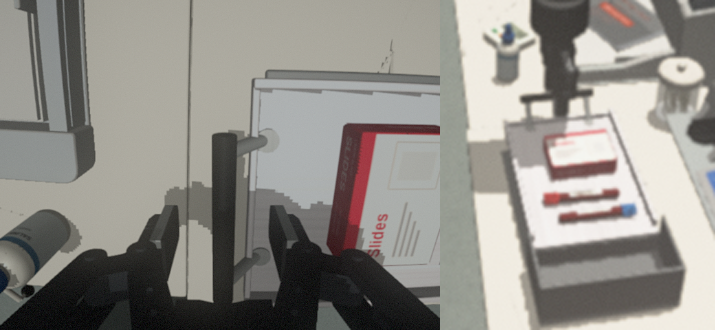

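The bar (at (225,215)) lies between the open pads at columns 165 and 280, and the right-hand finger is clear of the box. Now I'll go 3 mm lower and close.

```bash
python3 -m crank '[[0,0,-0.015,0,-1],[0,0,0,0,-1],[0,0,0,0,-1],[0,0,0,0,-1],[0,0,0,0,-1],[0,0,0,0,-1],[0,0,0,0,-1],[0,0,0,0,-1]]' 30
```

```text
clock: 3.0
tcp_pos: [0.4816, -0.1997, 0.053]
orientation: [3.139, 0.087, 0.002]
contact_force: [-1.4, -3.5, 5.6]
grip_width: 0.0106
gripper_force: 29.5
```

```bash
python3 -m crank '[[0,-0.005,0.028,0,-1],[0,-0.0055,0.028,0,-1],[0,-0.0065,0.028,0,-1],[0,-0.0065,0.0275,0,-1],[0,-0.008,0.0275,0,-1],[0,-0.008,0.027,0,-1],[0,0,0,0,-1],[0,0,0,0,-1]]' && python3 -m crank '[[0,0,0,0,-1],[0,0,0,0,-1],[0,0,0,0,-1],[0,0,0,0,-1],[0,0,0,0,-1],[0,0,0,0,-1]]'
python3 - <<'E'
from h import *
f=r.grab_frame("wrist");g=r.grab_frame("side")
o=np.hstack([cv2.resize(f,(440,330)),cv2.resize(g[220:400,270:420],(275,330),interpolation=cv2.INTER_CUBIC)]);cv2.imwrite("pics/w3.png",o);print(r.get_obs()["tcp_pos"])
E
```

```text
clock: 3.67
tcp_pos: [0.4818, -0.2071, 0.0855]
orientation: [3.14, 0.087, 0.003]
contact_force: [3.2, -4.8, -4.3]
grip_width: 0.0107
gripper_force: 29.3
clock: 4.17
tcp_pos: [0.4818, -0.207, 0.0851]
orientation: [3.14, 0.088, 0.002]
contact_force: [3.9, -4.1, -4.6]
grip_width: 0.0107
gripper_force: 29.3
[ 0.48179706 -0.20695133  0.08512718]
```

View pics/w3.png

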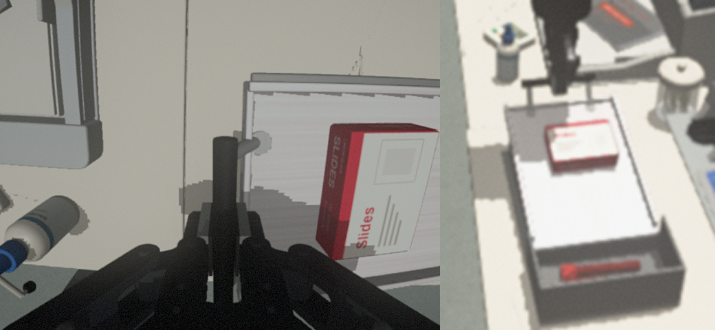

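The board is lifted about 0.14 rad with the box in place. No tubes remain on it and one is visible in the trough at (600,268). I'll lower it now and check the second tube from above.

```bash
python3 -m crank '[[0,0.008,-0.027,0,-1],[0,0.008,-0.0275,0,-1],[0,0.0065,-0.0275,0,-1],[0,0.0065,-0.028,0,-1],[0,0.0055,-0.028,0,-1],[0,0.005,-0.026,0,-1],[0,0,0,0,-1],[0,0,0,0,-1]]' && python3 -m crank '[[0,0,0,0,0.2],[0,0,0,0,0.2],[0,0,0,0,0.2],[0,0,0,0,0.2],[0,0,0,0,0.2],[0,0,0,0,0.2]]'
```

```text
clock: 4.93
tcp_pos: [0.4816, -0.1996, 0.0531]
orientation: [3.139, 0.087, 0.002]
contact_force: [-0.8, -4.6, 5.7]
grip_width: 0.0111
gripper_force: 30.6
clock: 5.43
tcp_pos: [0.481, -0.1983, 0.0525]
orientation: [-3.14, -0.089, 0.001]
contact_force: [-0.9, 0.2, -0.0]
grip_width: 0.0509
gripper_force: 0.0
```

```bash
python3 -m crank '[[0,0,0.15,0,0.2],[0,0,0.2,0,0.2],[0,0,0.2,0,0.2],[0,0,0.2,0,0.4],[0,0,0.15,0,1],[0.03,-0.15,0,0,1],[0.03,-0.18,0,0,1],[0.02,-0.17,0,0,1]]' && python3 -m crank '[[0,0,0,0,1],[0,0,0,0,1],[0,0,0,0,1]]'
python3 - <<'E'
from h import *
m=r.camera_model("wrist");f=r.grab_frame("wrist");cv2.imwrite("pics/w4.png",f)
np.savez("w4.npz",**m);o=r.get_obs();print(o["tcp_pos"],o["orientation"],o["grip_width"])
E
```

```text
clock: 6.1
tcp_pos: [0.498, -0.2995, 0.2339]
orientation: [3.139, 0.091, 0.003]
contact_force: [0.5, -0.5, -0.4]
grip_width: 0.0854
gripper_force: 0.0
clock: 6.35
tcp_pos: [0.497, -0.298, 0.2323]
orientation: [-3.139, -0.088, 0.001]
contact_force: [-0.2, 0.8, 0.3]
grip_width: 0.0852
gripper_force: 0.0
[ 0.49714587 -0.29729305  0.23235723] [-3.13924210e+00 -8.99786927e-02  8.05071922e-04] 0.08515341350416569
```

View pics/w4.png

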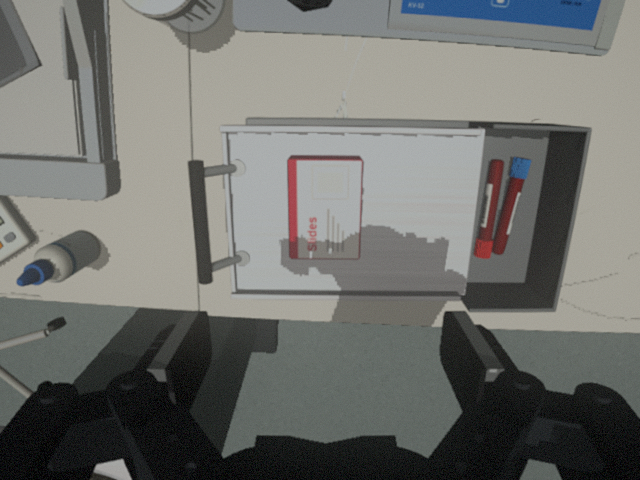

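Both tubes lie in the trough at about (490,208) and (512,205), and the board is flat. The box top corners are (289,157), (362,157), (361,258), (290,258).

Run:
```python
from h import *
np.set_printoptions(precision=4,suppress=True)
W=dict(np.load("w1.npz"));V=dict(np.load("w4.npz"));S=r.camera_model("side")
A=[(364,140),(438,142),(434,244),(361,244)];B=[(289,157),(362,157),(361,258),(290,258)]
s=lambda x,y:(270+x/2.6,170+y/2.6)
D=[s(238,316),s(250,361),s(155,364),s(148,322)]
P=np.array([plane(V,b,.064) for b in B]);print(P,P.mean(0))
print([tri((W,a),(V,b),(S,d)) for a,b,d in zip(A,B,D)])
e=P[0]-P[3]+P[1]-P[2];print("yaw deg",np.degrees(np.arctan2(e[1],e[0])))
```

```text
[[ 0.5365 -0.2669  0.064 ]
 [ 0.5397 -0.3223  0.064 ]
 [ 0.4577 -0.3284  0.064 ]
 [ 0.4544 -0.2702  0.064 ]] [ 0.4971 -0.297   0.064 ]
[(array([ 0.5365, -0.2668,  0.057 ]), np.float64(0.0017224435224951803)), (array([ 0.5377, -0.3239,  0.0537]), np.float64(0.0009860027976471598)), (array([ 0.4552, -0.3289,  0.0624]), np.float64(0.0035016153986630106)), (array([ 0.4537, -0.2706,  0.0617]), np.float64(0.0008313044421796459))]
yaw deg 3.247927069102844
```

```bash
python3 -m crank '[[0,0,-0.19,0,1],[0,0,-0.19,0,1],[0,0,-0.19,0,1],[0,0,-0.15,0,1],[0,0,-0.12,0,1],[0,0,-0.1,0,1],[0,0,0,0,1],[0,0,0,0,1]]' && python3 -m crank '[[0,0,0,0,-1],[0,0,0,0,-1],[0,0,0,0,-1],[0,0,0,0,-1],[0,0,0,0,-1],[0,0,0,0,-1],[0,0,0,0,-1],[0,0,0,0,-1]]' 35
```

```text
clock: 7.07
tcp_pos: [0.4968, -0.297, 0.0442]
orientation: [-3.139, -0.091, 0.003]
contact_force: [0.3, 0.2, 1.1]
grip_width: 0.0853
gripper_force: 0.0
clock: 7.73
tcp_pos: [0.4984, -0.2989, 0.0467]
orientation: [3.139, 0.088, 0.004]
contact_force: [-1.0, 1.0, 6.5]
grip_width: 0.057
gripper_force: 37.1
```

```bash
python3 -m crank '[[0,0,0.03,0,-1],[0,0,0.07,0,-1],[0,0,0.12,0,-1],[0,0,0.18,0,-1],[0,0,0.19,0,-1],[0,0,0.18,0,-1],[0,0,0.13,0,-1],[0,0,0,0,-1]]'
python3 - <<'E'
from h import *
f=r.grab_frame("wrist");g=r.grab_frame("side")
o=np.hstack([cv2.resize(f,(440,330)),cv2.resize(g[170:400,250:420],(275,330),interpolation=cv2.INTER_CUBIC)]);cv2.imwrite("pics/w5.png",o);print(r.get_obs())
E
```

```text
clock: 8.4
tcp_pos: [0.5002, -0.3003, 0.2322]
orientation: [3.135, 0.087, 0.016]
contact_force: [1.1, -0.8, -0.2]
grip_width: 0.0571
gripper_force: 38.2
{'clock': 8.5, 'joints': array([ 0.52452758,  0.32945189, -0.11391454,  1.78898825,  0.04344048,
        1.02226722, -1.12079094]), 'qvel': array([-1.87559930e-03,  4.19404165e-02,  8.80346666e-05,  4.43995357e-02,
        9.29623192e-04, -9.42077996e-03, -1.28085059e-03]), 'tau': array([ 2.18394905e-02, -5.21958196e+01, -2.62868749e-01, -2.88540155e+01,
        8.29394558e-03,  1.67654530e-02,  9.00535437e-03]), 'tcp_pos': array([ 0.49755026, -0.29894581,  0.22650361]), 'orientation': array([3.13869636, 0.08767859, 0.00447065]), 'contact_force': array([-0.39167398, -0.35819717, -1.13712104]), 'moment': array([ 0.0506578 ,  0.04954475, -0.0246207 ]), 'gripper_force': 38.199010491371155, 'grip_width': 0.057445548642450106}
```

View pics/w5.png

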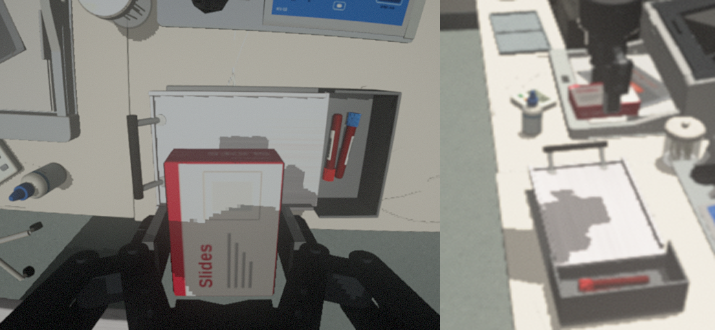

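The box is held level between the pads at (223,225), the board is empty and flat, and both tubes are in the trough. Next I'll carry it over to the tray.

```bash
python3 -m crank '[[0,0.06,0,0,-1],[0,0.12,0,0,-1],[0,0.18,0,0,-1],[0,0.19,0,0,-1],[0,0.19,0,0,-1],[0,0.19,0,0,-1],[0,0.19,0,0,-1],[0,0.19,0,0,-1]]' && python3 -m crank '[[0,0.19,0,0,-1],[-0.02,0.19,0,0,-1],[-0.03,0.19,0,0,-1],[-0.04,0.19,0,0,-1],[-0.04,0.19,0,0,-1],[-0.04,0.19,0,0,-1],[-0.04,0.19,0,0,-1],[-0.03,0.19,0,0,-1]]' && python3 -m crank '[[0,0.15,0,0,-1],[0,0.08,0,0,-1],[0,0.05,0,0,-1],[0,0,0,0,-1],[0,0,0,0,-1],[0,0,0,0,-1]]'
python3 - <<'E'
from h import *
m=r.camera_model("wrist");f=r.grab_frame("wrist");cv2.imwrite("pics/w6.png",f)
np.savez("w6.npz",**m);o=r.get_obs();print(o["tcp_pos"],o["orientation"],o["grip_width"])
E
```

```text
clock: 9.17
tcp_pos: [0.4951, -0.034, 0.2231]
orientation: [-3.14, -0.089, 0.005]
contact_force: [2.2, -0.1, -1.1]
grip_width: 0.0569
gripper_force: 38.2
clock: 9.83
tcp_pos: [0.4463, 0.2689, 0.223]
orientation: [3.139, 0.09, -0.005]
contact_force: [0.8, 0.4, -1.0]
grip_width: 0.0569
gripper_force: 38.2
clock: 10.33
tcp_pos: [0.4492, 0.3214, 0.224]
orientation: [3.138, 0.085, -0.002]
contact_force: [-0.2, 0.0, -0.9]
grip_width: 0.0571
gripper_force: 38.1
[0.44942075 0.32127518 0.22418288] [ 3.13879730e+00  8.42556410e-02 -9.63904947e-04] 0.05641593493008434
```

View pics/w6.png

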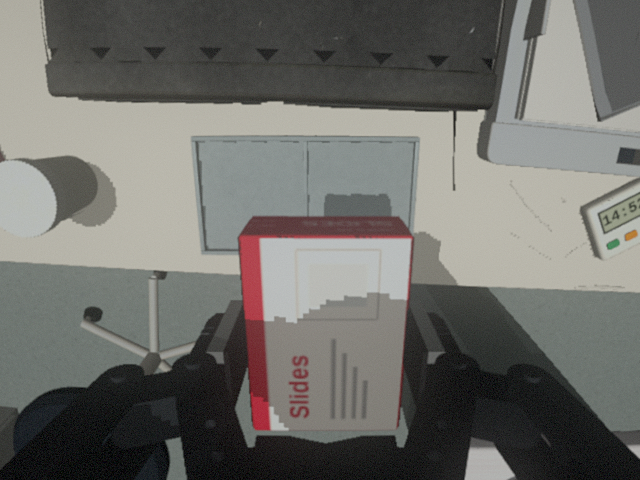

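The box is held above the tray, whose outer corners are near (191,138), (419,136) and (203,254), with the rib top at (307,140). I'll refine the tray pose and the box offset.

Run:
```python
from h import *
np.set_printoptions(precision=4,suppress=True)
W=dict(np.load("w6.npz"));S=r.camera_model("side");C=r.camera_model("scene")
s=lambda x,y:(270+x/2.6,170+y/2.6)
c=lambda x,y:(100+(x-395)/1.84,260+(y-300)/1.84)
pp,pm,mp=[plane(W,p,.01) for p in [(191,137),(419,136),(203,254)]]
print(pp,pm,mp,"lens",np.linalg.norm(pp-pm),np.linalg.norm(pp-mp),"ctr",(pm+mp)/2,"yaw",np.degrees(np.arctan2(-(pp-pm)[0],(pp-pm)[1])))
print(plane(W,(307,140),.008))
for p,q,w in [(s(100,18),c(406,480),(191,137)),(s(124,90),c(580,401),(419,136)),(s(28,23),c(455,535),(203,254))]: print(tri((S,p),(C,q),(W,w)))
# held box top, at TCP+z
for z in (.24,.244,.248):
  Q=np.array([plane(W,p,z) for p in [(258,237),(411,235),(401,430),(262,430)]]);print(z,Q.mean(0),np.linalg.norm(Q[0]-Q[1]),np.linalg.norm(Q[1]-Q[2]))
```

```text
[0.4962 0.4411 0.01  ] [0.5074 0.2441 0.01  ] [0.3882 0.4344 0.01  ] lens 0.19735850337020341 0.10819900441068361 ctr [0.4478 0.3393 0.01  ] yaw 3.26183294605348
[0.4982 0.3405 0.008 ]
(array([0.494 , 0.4409, 0.0068]), np.float64(0.002226340266743225))
(array([0.5039, 0.243 , 0.0024]), np.float64(0.0032528991681835874))
(array([0.3884, 0.4338, 0.008 ]), np.float64(0.001535530072683764))
0.24 [0.447  0.3194 0.24  ] 0.0500491262808088 0.0813627948050808
0.244 [0.4496 0.3196 0.244 ] 0.048450244521468275 0.07876355885093211
0.248 [0.4522 0.3199 0.248 ] 0.046851362762127806 0.07616432289678339
```

```bash
python3 -m crank '[[0,-0.08,0,0,-1],[0,-0.08,0,0,-1],[0,0,-0.15,0,-1],[0,0,-0.19,0,-1],[0,0,-0.19,0,-1],[0,0,-0.19,0,-1],[0,0,-0.15,0,-1],[0,0,-0.1,0,-1]]' && python3 -m crank '[[0,0,-0.04,0,-1],[0,0,-0.02,0,-1],[0,0,0,0,-1],[0,0,0,0,-1],[0,0,0,0,-1],[0,0,0,0,-1]]'
```

```text
clock: 11.05
tcp_pos: [0.4483, 0.2884, 0.0278]
orientation: [3.138, 0.084, -0.004]
contact_force: [-0.9, -0.1, 0.3]
grip_width: 0.0572
gripper_force: 38.1
clock: 11.55
tcp_pos: [0.45, 0.2918, 0.02]
orientation: [-3.139, -0.087, -0.003]
contact_force: [0.3, 0.3, -0.8]
grip_width: 0.0568
gripper_force: 38.1
```

```bash
python3 -m crank '[[0,0,-0.01,0,-1],[0,0,0,0,-1],[0,0,0,0,-1],[0,0,0,0,-1]]'
```

```text
clock: 11.88
tcp_pos: [0.4491, 0.2914, 0.0168]
orientation: [3.14, 0.088, 0.0]
contact_force: [-0.1, 0.1, -0.9]
grip_width: 0.0568
gripper_force: 38.1
```

```bash
for i in 1; do python3 -m crank '[[0,-0.005,-0.01,0,-1],[0,0,-0.01,0,-1],[0,0,0,0,-1],[0,0,0,0,-1],[0,0,0,0,-1]]'; done | grep -E "tcp|contact"; python3 -m crank '[[0,0,-0.01,0,-1],[0,0,0,0,-1],[0,0,0,0,-1]]' | grep -E "tcp|contact"; python3 -m crank '[[0,0,-0.008,0,-1],[0,0,0,0,-1],[0,0,0,0,-1]]' | grep -E "tcp|contact"
```

```text
tcp_pos: [0.4491, 0.2903, 0.0126]
contact_force: [0.4, 0.4, -0.8]
tcp_pos: [0.4491, 0.2903, 0.0106]
contact_force: [-0.3, 0.4, -0.5]
tcp_pos: [0.4493, 0.2905, 0.0098]
contact_force: [-1.0, -0.9, 7.5]
```

Contact with the floor shows as 7.5 N. I'll release, rise and look.

```bash
python3 -m crank '[[0,0,0,0,0.2],[0,0,0.005,0,0.5],[0,0,0,0,0.8],[0,0,0,0,1],[0,0,0,0,1],[0,0,0,0,1],[0,0,0,0,1],[0,0,0,0,1]]' && python3 -m crank '[[0,0,0.06,0,1],[0,0,0.15,0,1],[0,0,0.19,0,1],[0,0,0.19,0,1],[0,0,0.19,0,1],[0,0,0.19,0,1],[0,0,0.1,0,1],[0,0,0,0,1]]'
python3 - <<'E'
from h import *
np.set_printoptions(precision=4,suppress=True)
f=r.grab_frame("wrist");m=r.camera_model("wrist");g=r.grab_frame("side");np.savez("w7.npz",**m)
o=np.hstack([cv2.resize(f,(440,330)),cv2.resize(g[170:400,250:420],(275,330),interpolation=cv2.INTER_CUBIC)]);cv2.imwrite("pics/w7.png",o)
E
```

```text
clock: 13.47
tcp_pos: [0.4491, 0.2903, 0.01]
orientation: [3.14, 0.088, -0.0]
contact_force: [0.0, -0.8, 0.2]
grip_width: 0.0851
gripper_force: 0.0
clock: 14.13
tcp_pos: [0.4512, 0.2924, 0.2304]
orientation: [-3.135, -0.088, -0.013]
contact_force: [0.2, -0.4, -0.8]
grip_width: 0.0853
gripper_force: 0.0
```

View pics/w7.png

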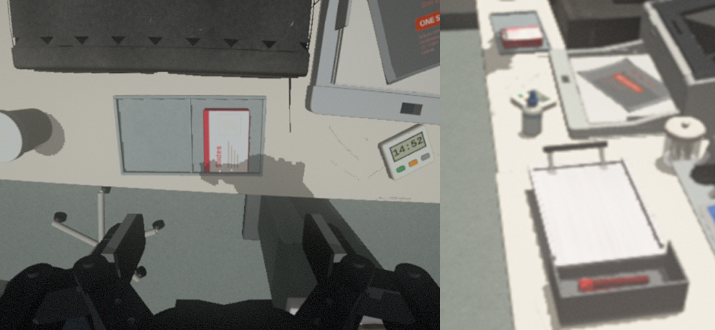

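The box sits in the right-hand compartment: its top spans about (204–250, 108–172) in the reduced wrist view, and the timer and bottle look untouched. I'll check the fit numerically.

Run:
```python
from h import *
np.set_printoptions(precision=4,suppress=True)
W=dict(np.load("w7.npz"));k=640/440
for n,z,L in (("boxtop",.027,[(204,108),(250,108),(249,172),(203,172)]),("tray",.01,[(113,96),(266,97),(263,176),(122,173)])):
    P=np.array([plane(W,(a*k,b*480/330),z) for a,b in L]);print(n,P,P.mean(0))
```

```text
boxtop [[0.4872 0.3191 0.027 ]
 [0.4904 0.2629 0.027 ]
 [0.4076 0.2573 0.027 ]
 [0.4041 0.3174 0.027 ]] [0.4473 0.2892 0.027 ]
tray [[0.4946 0.4378 0.01  ]
 [0.5036 0.2421 0.01  ]
 [0.3968 0.2355 0.01  ]
 [0.3898 0.4313 0.01  ]] [0.4462 0.3367 0.01  ]
```

```bash
python3 -c "
from bench import r
print(r.hand_in())"
```

```text
the job is handed in; nothing more can be done
None
```

The job is handed in at about 14 s: both tubes are in the catch trough, the board is flat again, the slide box lies centred in the tray compartment nearer the sorter, and the dropper bottle and timer were not touched.

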